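# Snap the deckhouse cover onto the model tug's hatch

## Task

The model tug on the bench has an open battery hatch amidships. Take the cover that fits it (the larger one, with the box-shaped deckhouse), set it squarely over the hatch and press it straight down until both clip arms snap under the rim and it sits fully home, then let go. Leave the small cover with the round casing where it is.

Things in the scene. Friction and masses are not known exactly. Their poses are not given: they have to be found in the camera images.
- cover_house (a point): The right cover's box-shaped deckhouse, its handle: 36 (x) by 56 (y) by 44 mm, buff, on the middle of a flat grey plate 66 (x) by 104 (y) by 4 mm. Point: the deckhouse's centre, 22 mm above the plate's top, 26 mm above its underside, 71 mm above the bench at the start. x is the short way, y the long way, z up; a half turn makes no difference.
- cover: The same cover, loose, about 0.1 kg, standing on two clip arms; origin midway between their tips, 45 mm below the plate's underside, axes as cover_house. The arms, 36 mm wide, hang at the long sides (+x, -x) on sprung hinges. Inward barbs leave 54 mm; below them the tips flare to 82 mm and guide it on when up to 8 mm off. Snapping on takes 10 to 14 N downwards if square, more if skewed.
- hatch_rim (a point): Open hatch of the fixed model tug. Point: centre of the rim's top, 134 mm above the bench, 49 above the deck. Rim: collar 60 (x) by 90 (y) mm, 14 thick, on a narrower riser; x across the ship, y to its bow, z up. Cover y goes along hatch y, either way. Arms touch with the plate 24 mm up; home, plate on rim, the deckhouse centre is 26 mm above this point. Wheelhouse: 92 mm off at +y, 1 mm higher.
- small_cover_casing (a point): The wrong cover, loose, to be left alone: a plate 42 (x) by 64 (y) by 4 mm with a round casing 30 mm in diameter and 38 mm high, standing on two clip arms. Point: the casing's centre, 68 mm above the bench.
Not all that is in view belongs to the job. Leave any orange look-alike of the cover alone.

How it is judged:
By the outcome, as a careful person would: the job done as asked, in the order asked, and still so for the second after the job is handed in, with the robot touching nothing.
It also fails if it takes over 32 s, if anything falls off the work surface, if the arm or the gripper's body presses on something with over 40 N, if the wrist force passes 120 N, or if a joint passes its speed limit or range.

## Robot

A 6-joint arm with a two-finger parallel gripper is mounted at the origin on the work surface. World frame = base frame: x ahead of the robot, y to its left, z up, the work surface at z = 0. Lengths are in m, angles in rad, forces in N, time in s.
With the tool pointing down it reaches from about 0.425 to 0.95 m from the base axis. Payload 3.5 kg.
Tool frame: the origin (TCP) lies on the centre line of the jaws, within the pads' length; the fingertips stand 11 mm ahead of it and the grasp point (between the pads) lies 8 mm behind it; y points along the fingers, x is the direction in which the jaws open and shut, and the axes are right-handed (so a half turn about y gives the same grasp; the last joint's range is limited). The gripper opens to 85 mm and grips with 20 to 120 N. Pads are 22 mm wide; open, the fingers measure 114 mm over their backs; the gripper's body (76 mm by 85 mm) begins 54 mm behind the grasp point. The pads swing forward as they close: fully open they stand 13 mm farther back than shut.
Start: joints at [-1.443, 0.286, 1.577, -0, 1.279, -0.15], TCP at [0.185, -0.649, 0.242] pointing down, gripper open.
Joint ranges: [-2.77, 2.77], [-0.9, 2.22], [0.21, 2.48], [-1.53, 4.67], [0.24, 2.81], [-2.84, 2.84]. Speed limits (rad/s): [2.79, 2.79, 3.14, 3.14, 3.14, 3.14].

## Interface

Orientations are given as a unit quaternion [x, y, z, w].
In Python, from plant import get_state, read_camera, sign_off gives the robot as it stands.
- The arm moves only by the shell command python3 -m inch 'ROWS' [FORCE]. ROWS is JSON, a list of rows, each an object of numbers: "ax", "ay", "az": the turn, a rotation vector about the tool's x, y, z in rad; "x", "y", "z": the shift along the tool's x, y, z in mm; "hand": the closure, from -1 (fully open) to 1 (shut). In form: [{"ax": .., "ay": .., "az": .., "x": .., "y": .., "z": .., "hand": ..}, ...]. A call has 1 to 5 rows; each row shifts and turns the commanded pose from where the row before left it, along the tool's axes as they then stand; what a row does not reach is not made up. A row lasts 1/12 s, in which the tool goes at most 41.7 mm and 7.16 degrees, less where a joint would pass 70% of its speed; a pose out of reach is approached as far as the arm can. A call with a gripper value outside its range is refused whole. The fingers move at their own pace and stop on an object; FORCE is the grip in N (left out, the last holds). Time passes only in rows, so rows that do not move let the fingers close. It gives the time, the measured TCP pose, the force and the opening at its end, in the units of the state.
- get_state(): the state, without advancing time (a new reading comes with each control period).
- read_camera(name): name is "side" or "top" or "wrist"; returns a dict with "img" (384x512x3 uint8, red, green, blue), "fov_y" (degrees; the focal length in pixels is half the picture's height over the tangent of half this angle, whatever the lens; pixels are square), "cx", "cy" (the principal point, pixels), "T" (4x4, takes a point from camera to world coordinates); the wrist camera has in their place "T_tool_cam" (4x4, takes a point from camera to tool coordinates, whose origin is the TCP and whose axes are the tool frame's). Camera axes: x right, y down, z forward; pixel columns grow to the right and rows downward; lengths in m; the calibration is good to about 2 mm. A picture is of the moment at which its call begins: read the wrist's pose just before it. There is no depth.
- sign_off(): hands the job in, once; it reports no verdict.
The state is a dict: "time": time; "qpos": joint angles; "dq": joint speeds; "joint_efforts": joint torques, N m; "eef_pos": TCP position; "tcp_rot": TCP orientation; "contact_force": force on the tool from outside, world axes, zero at the start; "wrist_torque": the same for the moment, N m; "opening": opening from 0.0 (shut) to 1.0 (fully open).
Only numpy, scipy, OpenCV 4.12 (cv2) and the standard library are available. Lean on these libraries where they do the work, as an engineer would, in place of code of your own. Each camera call takes 0.05 s, during which the arm holds its last target. There are 200 camera calls.

## Working session

There is one attempt and no reset: what is moved stays moved. The work goes in short steps, Python scripts to look and compute and a shell command to move; the robot and the scene stay as the last step left them, time stands still between calls to the robot, and variables do not carry over. Pictures are saved under pics/ and viewed, about 8 in all and at most 12, crops included, and the job is handed in when it is done.

```bash
mkdir -p pics; ls; python3 - <<'E'
from plant import *
import cv2,numpy as np
s=get_state();print(s)
ims=[]
for n in("side","top","wrist"):
    c=read_camera(n);cv2.imwrite(f"pics/{n}0.png",c["img"][:,:,::-1]);print(n,c["fov_y"],c["cx"],c["cy"],np.round(c.get("T",c.get("T_tool_cam")),4).tolist())
E
```

```text
pics
{'time': 0.0, 'qpos': array([-1.44295710e+00,  2.87168917e-01,  1.57821787e+00, -1.52477746e-06,
        1.27857763e+00, -1.49990742e-01]), 'dq': array([ 0.00021537, -0.00147452,  0.00068189,  0.00080145,  0.00070778,
       -0.00020761]), 'joint_efforts': array([-1.14048269e-04, -4.05977690e+01, -2.92628878e+01, -1.63982768e-04,
        5.81662389e-03,  3.46204004e-06]), 'eef_pos': array([ 0.18508308, -0.64846068,  0.24092285]), 'tcp_rot': array([-0.56381831,  0.42653538, -0.42536196,  0.56501653]), 'contact_force': array([ 0.15648779, -0.07774344, -0.18517774]), 'wrist_torque': array([ 0.02452726,  0.00452287, -0.03639282]), 'opening': 0.9998050052360645}
side 46.971014376883176 260.3786157060378 191.19515648196844 [[0.9871, -0.0779, 0.1402, 0.3448], [-0.1603, -0.5014, 0.8503, -0.848], [0.0041, -0.8617, -0.5074, 0.623], [0.0, 0.0, 0.0, 1.0]]
top 55.19646811743357 258.67240184922997 199.68022770288215 [[0.0143, -0.9906, 0.1362, 0.3855], [-0.9998, -0.0157, -0.0092, 0.0053], [0.0113, -0.1361, -0.9906, 0.8852], [0.0, 0.0, 0.0, 1.0]]
wrist 62.239147909714916 254.30894309764417 190.96299578259317 [[1.0, 0.0005, -0.0002, -0.0001], [0.0004, -0.3203, 0.9473, -0.1319], [0.0004, -0.9473, -0.3203, 0.0828], [0.0, 0.0, 0.0, 1.0]]
```

View pics/side0.png

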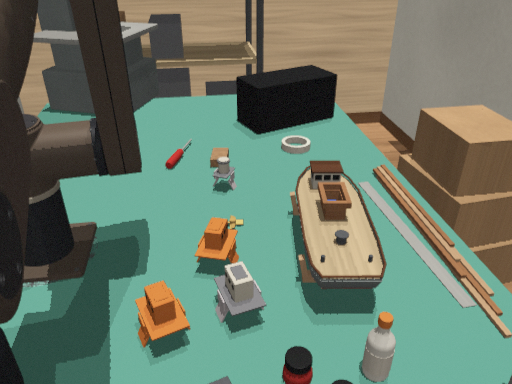

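View pics/top0.png

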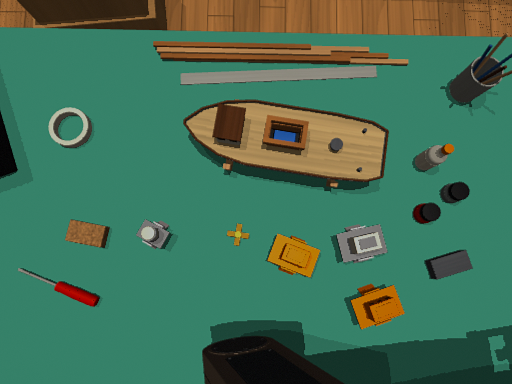

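Side view: grey cover with the pale deckhouse at (240,290), small cover at (224,172), two orange look-alikes, tug hatch at (333,198). Top view: cover at (362,243), hatch at (286,134), wheelhouse (bow) at (229,124), so the bow points to +y.

```bash
cat > h.py <<'E'
import numpy as np,cv2
from plant import *
from scipy.spatial.transform import Rotation as R
def cam(n):
    s=get_state();c=read_camera(n)
    if "T" not in c:
        M=np.eye(4);M[:3,:3]=R.from_quat(s["tcp_rot"]).as_matrix();M[:3,3]=s["eef_pos"];c["T"]=M@c["T_tool_cam"]
    return c
def ray(c,p,z):
    f=192/np.tan(np.radians(c["fov_y"]/2));d=c["T"][:3,:3]@[(p[0]-c["cx"])/f,(p[1]-c["cy"])/f,1];o=c["T"][:3,3]
    return o+d*(z-o[2])/d[2]
def proj(c,P):
    f=192/np.tan(np.radians(c["fov_y"]/2));q=c["T"][:3,:3].T@(np.array(P)-c["T"][:3,3]);return q[:2]/q[2]*f+[c["cx"],c["cy"]]
E
python3 - <<'E'
from h import *
c=cam("top");im=c["img"]
hsv=cv2.cvtColor(im,cv2.COLOR_RGB2HSV)
def rect(mask,x0,y0,x1,y1,z,name):
    m=np.zeros_like(mask);m[y0:y1,x0:x1]=mask[y0:y1,x0:x1]
    k=max(cv2.findContours(m,cv2.RETR_EXTERNAL,cv2.CHAIN_APPROX_NONE)[0],key=cv2.contourArea)
    b=cv2.boxPoints(cv2.minAreaRect(k));P=np.array([ray(c,p,z) for p in b]);e=np.diff(P[:3],axis=0)
    print(name,b.round(1).tolist(),"ctr",P.mean(0).round(4),"sides",np.linalg.norm(e,axis=1).round(4),"ang",np.degrees(np.arctan2(e[:,1],e[:,0])).round(1));return b
g=((hsv[...,1]<70)&(hsv[...,2]>60)).astype(np.uint8)
w=((hsv[...,1]<90)&(hsv[...,2]>160)).astype(np.uint8)
b1=rect(g,325,215,400,275,.049,"plate")
b2=rect(w,325,215,400,275,.093,"housetop")
br=((hsv[...,0]<14)&(hsv[...,1]>110)&(hsv[...,2]<190)).astype(np.uint8)
b3=rect(br,258,108,316,158,.134,"rim")
o=cv2.resize(im,None,fx=4,fy=4,interpolation=cv2.INTER_CUBIC)[:,:,::-1].copy()
for b in(b1,b2,b3):cv2.polylines(o,[(b*4+2).astype(int)],1,(255,0,255),1)
cv2.imwrite("pics/z.png",np.hstack([o[400:640,1000:1300],o[860:1100,1300:1600]]))
s=get_state();print(R.from_quat(s["tcp_rot"]).as_matrix().round(3))
E
```

```text
plate [[334.8999938964844, 229.5], [378.8999938964844, 218.5], [387.79998779296875, 254.3000030517578], [343.79998779296875, 265.29998779296875]] ctr [ 0.4077 -0.237   0.049 ] sides [0.1048 0.0827] ang [ -75.3 -167.6]
housetop [[353.3999938964844, 237.39999389648438], [377.3999938964844, 231.39999389648438], [381.29998779296875, 247.1999969482422], [357.29998779296875, 253.1999969482422]] ctr [ 0.4057 -0.2371  0.093 ] sides [0.054  0.0345] ang [ -75.3 -167.5]
rim [[262.20001220703125, 143.89999389648438], [266.79998779296875, 115.19999694824219], [308.1000061035156, 121.80000305175781], [303.6000061035156, 150.39999389648438]] ctr [ 0.6329 -0.0558  0.134 ] sides [0.0638 0.0893] ang [ -8.  -98.3]
[[ 0.274 -0.     0.962]
 [-0.962  0.001  0.274]
 [-0.001 -1.     0.   ]]
```

View pics/z.png

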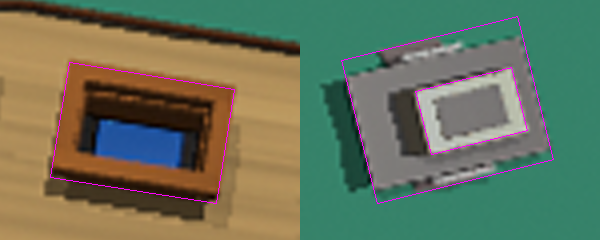

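The fitted rectangles lie on the collar and on the deckhouse top (the plate fit is loosened by the arms). House is at about (0.406, -0.237) with its short axis at about 13.5°, rim at about (0.633, -0.056) with its short axis at about -8°. I'll go above the cover, turning +88° so the jaws span the 36 mm side.

```bash
A='{"x":-22.4,"z":21.7,"y":3.4}'; unset A
python3 -m inch '[{"x":-22.4,"z":21.7,"y":3.4,"hand":-1},{"x":-22.4,"z":21.7,"y":3.4},{"x":-22.4,"z":21.7,"y":3.4},{"x":-22.4,"z":21.7,"y":3.4},{"x":-22.4,"z":21.7,"y":3.4}]' 80
python3 -m inch '[{"x":-22.4,"z":21.7,"y":3.4},{"x":-22.4,"z":21.7,"y":3.4},{"x":-22.4,"z":21.7,"y":3.4},{"x":-22.4,"z":21.7,"y":3.4},{"x":-22.4,"z":21.7,"y":3.4}]'
python3 -m inch '[{"x":-22.4,"z":21.7,"y":3.4},{"x":-22.4,"z":21.7,"y":3.4},{"x":-22.4,"z":21.7,"y":3.4},{"x":-22.4,"z":21.7,"y":3.4},{"x":-22.4,"z":21.7,"y":3.4}]'
python3 -m inch '[{"ay":-0.1177},{"ay":-0.1177},{"ay":-0.1177},{"ay":-0.1177},{"ay":-0.1177}]'
python3 -m inch '[{"ay":-0.1177},{"ay":-0.1177},{"ay":-0.1177},{"ay":-0.1177},{"ay":-0.1177}]'
python3 -m inch '[{"ay":-0.1177},{"ay":-0.1177},{"ay":-0.1177},{},{}]'
python3 - <<'E'
from h import *
s=get_state();M=R.from_quat(s["tcp_rot"]).as_matrix();print(s["time"],s["eef_pos"],M.round(3),s["qpos"])
c=cam("wrist");im=c["img"].copy();cv2.imwrite("pics/w1raw.png",im[:,:,::-1])
hsv=cv2.cvtColor(im,cv2.COLOR_RGB2HSV)
w=cv2.inRange(hsv,(10,0,150),(40,90,255))
ks=sorted(cv2.findContours(w,cv2.RETR_EXTERNAL,cv2.CHAIN_APPROX_NONE)[0],key=cv2.contourArea)[-3:]
for k in ks:
    b=cv2.boxPoints(cv2.minAreaRect(k));P=np.array([ray(c,p,.093) for p in b]);e=np.diff(P[:3],axis=0)
    print(b.round(1).tolist(),"ctr",P.mean(0).round(4),"sides",np.linalg.norm(e,axis=1).round(4),"ang",np.degrees(np.arctan2(e[:,1],e[:,0])).round(1))
    cv2.polylines(im,[b.astype(int)],1,(255,0,255),1)
cv2.imwrite("pics/w1.png",im[:,:,::-1])
E
```

```text
0.2 [ 0.18509879 -0.64873761  0.24144498] [[ 0.274 -0.     0.962]
 [-0.962  0.001  0.274]
 [-0.001 -1.     0.   ]] [-1.44299017e+00  2.86897255e-01  1.57758816e+00  8.67194250e-06
  1.27854999e+00 -1.49986011e-01]
[[492.0, 0.0], [511.0, 0.0], [511.0, 21.0], [492.0, 21.0]] ctr [ 0.3693 -0.7962  0.093 ] sides [0.0147 0.015 ] ang [ -74.1 -149.6]
[[483.5, 96.69999694824219], [510.79998779296875, 67.80000305175781], [515.9000244140625, 72.69999694824219], [488.6000061035156, 101.5999984741211]] ctr [ 0.3197 -0.8229  0.093 ] sides [0.0285 0.0064] ang [ -21.1 -109.9]validation failed for argument at $[0]...
validation failed for argument at $[0]...
validation failed for argument at $[0]...
validation failed for argument at $[0]...
validation failed for argument at $[0]...
validation failed for argument at $[0]...
```

View pics/w1.png

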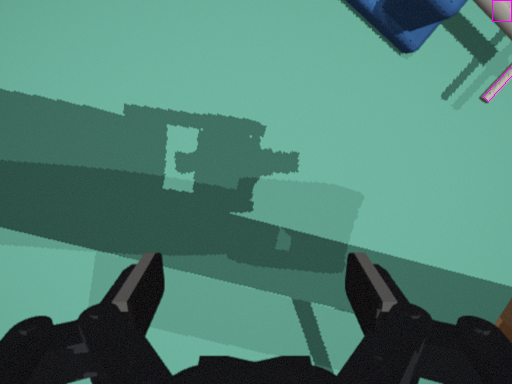

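The moves were refused, probably because every key is required. The arm hasn't moved, and the picture shows only the jaws over bare bench. Retrying with one full row to check the form.

```bash
python3 -m inch '[{"ax":0,"ay":0,"az":0,"x":-22.4,"y":3.4,"z":21.7,"hand":-1}]' 80
```

```text
time: 0.33
eef_pos: [0.1976, -0.6247, 0.2391]
tcp_rot: [0.565, -0.427, 0.427, -0.562]
contact_force: [0.5, 0.8, 0.4]
opening: 1.0
```

```bash
python3 -m inch '[{"ax":0,"ay":0,"az":0,"x":-22.4,"y":3.4,"z":21.7,"hand":-1},{"ax":0,"ay":0,"az":0,"x":-22.4,"y":3.4,"z":21.7,"hand":-1},{"ax":0,"ay":0,"az":0,"x":-22.4,"y":3.4,"z":21.7,"hand":-1},{"ax":0,"ay":0,"az":0,"x":-22.4,"y":3.4,"z":21.7,"hand":-1},{"ax":0,"ay":0,"az":0,"x":-22.4,"y":3.4,"z":21.7,"hand":-1}]'
python3 -m inch '[{"ax":0,"ay":0,"az":0,"x":-22.4,"y":3.4,"z":21.7,"hand":-1},{"ax":0,"ay":0,"az":0,"x":-22.4,"y":3.4,"z":21.7,"hand":-1},{"ax":0,"ay":0,"az":0,"x":-22.4,"y":3.4,"z":21.7,"hand":-1},{"ax":0,"ay":0,"az":0,"x":-22.4,"y":3.4,"z":21.7,"hand":-1},{"ax":0,"ay":0,"az":0,"x":-22.4,"y":3.4,"z":21.7,"hand":-1}]'
python3 -m inch '[{"ax":0,"ay":0,"az":0,"x":-22.4,"y":3.4,"z":21.7,"hand":-1},{"ax":0,"ay":0,"az":0,"x":-22.4,"y":3.4,"z":21.7,"hand":-1},{"ax":0,"ay":0,"az":0,"x":-22.4,"y":3.4,"z":21.7,"hand":-1},{"ax":0,"ay":0,"az":0,"x":-22.4,"y":3.4,"z":21.7,"hand":-1}]'
python3 -m inch '[{"ax":0,"ay":-0.1177,"az":0,"x":0,"y":0,"z":0,"hand":-1},{"ax":0,"ay":-0.1177,"az":0,"x":0,"y":0,"z":0,"hand":-1},{"ax":0,"ay":-0.1177,"az":0,"x":0,"y":0,"z":0,"hand":-1},{"ax":0,"ay":-0.1177,"az":0,"x":0,"y":0,"z":0,"hand":-1},{"ax":0,"ay":-0.1177,"az":0,"x":0,"y":0,"z":0,"hand":-1}]'
python3 -m inch '[{"ax":0,"ay":-0.1177,"az":0,"x":0,"y":0,"z":0,"hand":-1},{"ax":0,"ay":-0.1177,"az":0,"x":0,"y":0,"z":0,"hand":-1},{"ax":0,"ay":-0.1177,"az":0,"x":0,"y":0,"z":0,"hand":-1},{"ax":0,"ay":-0.1177,"az":0,"x":0,"y":0,"z":0,"hand":-1},{"ax":0,"ay":-0.1177,"az":0,"x":0,"y":0,"z":0,"hand":-1}]'
python3 -m inch '[{"ax":0,"ay":-0.1177,"az":0,"x":0,"y":0,"z":0,"hand":-1},{"ax":0,"ay":-0.1177,"az":0,"x":0,"y":0,"z":0,"hand":-1},{"ax":0,"ay":-0.1177,"az":0,"x":0,"y":0,"z":0,"hand":-1},{"ax":0,"ay":0,"az":0,"x":0,"y":0,"z":0,"hand":-1},{"ax":0,"ay":0,"az":0,"x":0,"y":0,"z":0,"hand":-1}]'
cat > w.py <<'E'
from h import *
import sys
s=get_state();M=R.from_quat(s["tcp_rot"]).as_matrix();print(s["time"],s["eef_pos"],M.round(3).tolist(),s["qpos"].round(2))
c=cam("wrist");im=c["img"].copy()
hsv=cv2.cvtColor(im,cv2.COLOR_RGB2HSV)
w=cv2.inRange(hsv,(8,0,150),(45,90,255))
k=max(cv2.findContours(w,cv2.RETR_EXTERNAL,cv2.CHAIN_APPROX_NONE)[0],key=cv2.contourArea)
b=cv2.boxPoints(cv2.minAreaRect(k));P=np.array([ray(c,p,.093) for p in b]);e=np.diff(P[:3],axis=0)
print(b.round(1).tolist(),"ctr",P.mean(0).round(4),"sides",np.linalg.norm(e,axis=1).round(4),"ang",np.degrees(np.arctan2(e[:,1],e[:,0])).round(1))
cv2.polylines(im,[b.astype(int)],1,(255,0,255),1)
print("tool mm",(M.T@(P.mean(0)-s["eef_pos"])*1000).round(1))
cv2.imwrite(f"pics/{sys.argv[1]}.png",im[:,:,::-1])
E
python3 w.py w2
```

```text
time: 0.75
eef_pos: [0.2739, -0.4827, 0.2216]
tcp_rot: [-0.564, 0.426, -0.426, 0.564]
contact_force: [0.7, -1.0, -0.7]
opening: 1.003
time: 1.17
eef_pos: [0.3475, -0.3453, 0.2048]
tcp_rot: [0.564, -0.426, 0.426, -0.564]
contact_force: [-0.1, -0.3, 0.3]
opening: 1.0
time: 1.5
eef_pos: [0.4064, -0.2353, 0.1914]
tcp_rot: [0.564, -0.426, 0.426, -0.564]
contact_force: [0.3, -0.2, -0.7]
opening: 0.998
time: 1.92
eef_pos: [0.406, -0.2365, 0.1914]
tcp_rot: [0.664, -0.242, 0.242, -0.664]
contact_force: [-0.5, 0.2, 0.4]
opening: 1.0
time: 2.33
eef_pos: [0.406, -0.2366, 0.1913]
tcp_rot: [0.706, -0.039, 0.039, -0.706]
contact_force: [-0.4, 0.0, -0.7]
opening: 0.999
time: 2.75
eef_pos: [0.406, -0.2367, 0.1913]
tcp_rot: [0.702, 0.083, -0.083, -0.702]
contact_force: [0.4, 0.7, 0.9]
opening: 0.998
2.75 [ 0.40598516 -0.23667966  0.19133966] [[0.973, 0.0, -0.232], [0.232, -0.0, 0.973], [0.0, -1.0, -0.0]] [-0.74 -0.13  2.11  0.    1.16 -0.98]
[[418.0, 82.0], [511.0, 82.0], [511.0, 304.0], [418.0, 304.0]] ctr [ 0.5667 -0.206   0.093 ] sides [0.0636 0.188 ] ang [ 13.4 -62.1]
tool mm [163.4  98.3  -7.5]
```

View pics/w2.png

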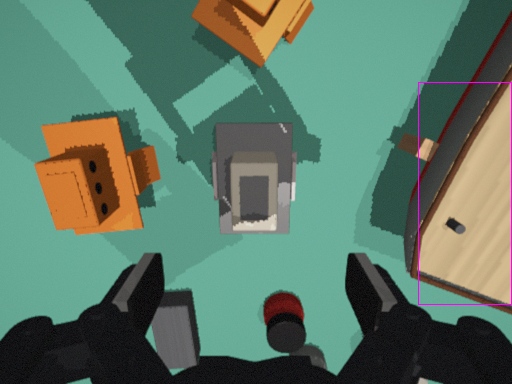

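Cover is in the middle: plate corners at about (217,123), (293,123), (289,233), (220,233), square with the jaws to within a degree or two. The white mask caught the ship instead, so I'll cast the plate's corners.

```bash
python3 - <<'E'
from h import *
s=get_state();M=R.from_quat(s["tcp_rot"]).as_matrix();c=cam("wrist");im=c["img"]
P=np.array([ray(c,p,.049) for p in [(217,123),(293,123),(289.5,233),(220,233)]])
T=((P-s["eef_pos"])@M*1000).round(1);print("plate tool mm",T.tolist(),T.mean(0))
for z in(.049,.093):
  hx,hz=(33,52) if z<.06 else(18,28)
  for a,b in((-1,1),(1,1),(1,-1),(-1,-1)):
    q=s["eef_pos"]+M@[a*hx/1e3,s["eef_pos"][2]-z,b*hz/1e3];print(z,proj(c,q).round(1))
cv2.imwrite("pics/w2z.png",cv2.resize(im[100:250,180:330],None,fx=4,fy=4,interpolation=cv2.INTER_CUBIC)[:,:,::-1])
E
```

```text
plate tool mm [[-31.3, 142.3, 50.8], [33.1, 142.3, 50.9], [33.9, 142.3, -52.2], [-32.3, 142.3, -52.3]] [  0.85 142.3   -0.7 ]
0.049 [215.  121.6]
0.049 [292.9 121.6]
0.049 [288.6 232.8]
0.049 [219.3 232.7]
0.093 [229.5 161.3]
0.093 [278.1 161.3]
0.093 [276.4 230. ]
0.093 [231.2 230. ]
```

View pics/w2z.png

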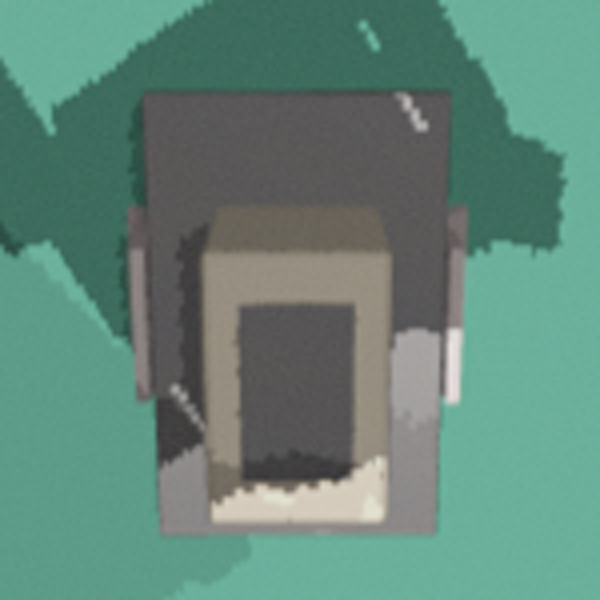

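The crop shows the house top at (230.5,163)–(277.5,163)–(276.5,230)–(232.5,230). The prediction for a house centred under the tool is within 1–2 px of that, so I can go straight down and grip.

```bash
python3 -m inch '[{"ax":0,"ay":0,"az":0,"x":0,"y":36,"z":0,"hand":-1},{"ax":0,"ay":0,"az":0,"x":0,"y":36,"z":0,"hand":-1},{"ax":0,"ay":0,"az":0,"x":0,"y":32,"z":0,"hand":-1},{"ax":0,"ay":0,"az":0,"x":0,"y":20,"z":0,"hand":-1},{"ax":0,"ay":0,"az":0,"x":0,"y":0,"z":0,"hand":-1}]'
python3 -m inch '[{"ax":0,"ay":0,"az":0,"x":0,"y":0,"z":0,"hand":1},{"ax":0,"ay":0,"az":0,"x":0,"y":0,"z":0,"hand":1},{"ax":0,"ay":0,"az":0,"x":0,"y":0,"z":0,"hand":1},{"ax":0,"ay":0,"az":0,"x":0,"y":0,"z":0,"hand":1},{"ax":0,"ay":0,"az":0,"x":0,"y":0,"z":0,"hand":1}]' 80
python3 -m inch '[{"ax":0,"ay":0,"az":0,"x":0,"y":0,"z":0,"hand":1},{"ax":0,"ay":0,"az":0,"x":0,"y":0,"z":0,"hand":1},{"ax":0,"ay":0,"az":0,"x":0,"y":0,"z":0,"hand":1},{"ax":0,"ay":0,"az":0,"x":0,"y":0,"z":0,"hand":1},{"ax":0,"ay":0,"az":0,"x":0,"y":0,"z":0,"hand":1}]' 80
```

```text
time: 3.27
eef_pos: [0.403, -0.234, 0.0625]
tcp_rot: [-0.699, -0.081, 0.085, 0.705]
contact_force: [0.3, -0.2, -1.0]
opening: 0.998
time: 3.68
eef_pos: [0.4073, -0.2377, 0.0694]
tcp_rot: [0.703, 0.085, -0.082, -0.701]
contact_force: [1.0, 0.8, 2.8]
opening: 0.411
time: 4.1
eef_pos: [0.4074, -0.2377, 0.0693]
tcp_rot: [0.703, 0.085, -0.083, -0.701]
contact_force: [0.7, 0.6, 6.7]
opening: 0.411
```

```bash
python3 -m inch '[{"ax":0,"ay":0,"az":0,"x":0,"y":-15,"z":0,"hand":1},{"ax":0,"ay":0,"az":0,"x":0,"y":-35,"z":0,"hand":1},{"ax":0,"ay":0,"az":0,"x":0,"y":-40,"z":0,"hand":1},{"ax":0,"ay":0,"az":0,"x":0,"y":-40,"z":0,"hand":1},{"ax":0,"ay":0,"az":0,"x":0,"y":-40,"z":0,"hand":1}]'
python3 -m inch '[{"ax":0,"ay":0,"az":0,"x":15,"y":-20,"z":0,"hand":1},{"ax":0,"ay":0,"az":0,"x":30,"y":-10,"z":3,"hand":1},{"ax":0,"ay":0,"az":0,"x":37,"y":0,"z":4,"hand":1},{"ax":0,"ay":0,"az":0,"x":37,"y":0,"z":4,"hand":1},{"ax":0,"ay":0,"az":0,"x":37,"y":0,"z":4,"hand":1}]'
python3 -m inch '[{"ax":0,"ay":0,"az":0,"x":37,"y":0,"z":0,"hand":1},{"ax":0,"ay":0,"az":0,"x":37,"y":0,"z":0,"hand":1},{"ax":0,"ay":0.08,"az":0,"x":32,"y":0,"z":0,"hand":1},{"ax":0,"ay":0.1,"az":0,"x":0,"y":0,"z":0,"hand":1},{"ax":0,"ay":0.1,"az":0,"x":0,"y":0,"z":0,"hand":1}]'
python3 -m inch '[{"ax":0,"ay":0.1,"az":0,"x":0,"y":0,"z":0,"hand":1},{"ax":0,"ay":0,"az":0,"x":0,"y":0,"z":0,"hand":1},{"ax":0,"ay":0,"az":0,"x":0,"y":0,"z":0,"hand":1},{"ax":0,"ay":0,"az":0,"x":0,"y":0,"z":0,"hand":1}]'
python3 - <<'E'
from h import *
s=get_state();M=R.from_quat(s["tcp_rot"]).as_matrix();print(s["time"],s["eef_pos"],M.round(3).tolist(),s["qpos"].round(2))
c=cam("wrist");im=c["img"];cv2.imwrite("pics/w3.png",im[:,:,::-1])
np.save("w3T.npy",c["T"])
print(proj(c,[.6329,-.0558,.134]))
E
```

```text
time: 4.52
eef_pos: [0.4053, -0.2361, 0.2386]
tcp_rot: [-0.702, -0.083, 0.084, 0.702]
contact_force: [0.7, -0.1, 0.3]
opening: 0.412
time: 4.93
eef_pos: [0.5553, -0.1847, 0.2676]
tcp_rot: [0.702, 0.084, -0.083, -0.702]
contact_force: [-0.1, -1.1, -0.9]
opening: 0.405
time: 5.35
eef_pos: [0.6582, -0.1595, 0.2653]
tcp_rot: [-0.707, 0.017, -0.015, 0.707]
contact_force: [0.1, 0.7, -0.9]
opening: 0.41
time: 5.68
eef_pos: [0.6569, -0.1606, 0.2671]
tcp_rot: [-0.705, 0.05, -0.05, 0.705]
contact_force: [-0.1, -0.6, -0.8]
opening: 0.412
5.6833 [ 0.65687373 -0.16059068  0.26708272] [[0.99, -0.001, 0.14], [-0.14, 0.0, 0.99], [-0.001, -1.0, 0.0]] [-0.39  0.27  1.55 -0.    1.32 -0.25]
[204.28593941  59.29389395]
```

View pics/w3.png

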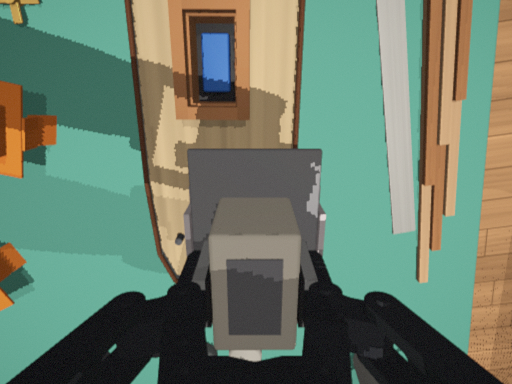

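The cover is held square (plate's front edge at row 149, columns 188–322). The rim is in view at columns 170–250, rows 10–119. Measuring it with a mask.

```bash
python3 - <<'E'
from h import *
s=get_state();M=R.from_quat(s["tcp_rot"]).as_matrix()
c=cam("wrist");im=c["img"]
hsv=cv2.cvtColor(im,cv2.COLOR_RGB2HSV)
m=cv2.inRange(hsv,(5,120,60),(14,255,220));n=np.zeros_like(m);n[2:135,155:270]=m[2:135,155:270]
k=max(cv2.findContours(n,cv2.RETR_EXTERNAL,cv2.CHAIN_APPROX_NONE)[0],key=cv2.contourArea)
r=cv2.minAreaRect(k);b=cv2.boxPoints(r);P=np.array([ray(c,p,.134) for p in b])
e=np.diff(P[:3],axis=0);print(b.round(1).tolist(),P.mean(0),np.linalg.norm(e,axis=1),np.degrees(np.arctan2(e[:,1],e[:,0])))
# plate yaw in hand check: front edge corners at z of plate top
zt=s["eef_pos"][2]-.0693+.049
Q=np.array([ray(c,p,zt) for p in((188,149.5),(322,149.5))]);print("plate front tool mm",((Q-s["eef_pos"])@M*1000).round(1).tolist())
o=cv2.resize(im[0:140,140:290],None,fx=4,fy=4,interpolation=cv2.INTER_CUBIC)[:,:,::-1].copy()
cv2.polylines(o,[((b-[140,0])*4+2).astype(int)],1,(255,0,255),1);cv2.imwrite("pics/w3z.png",o)
print("tool mm to rim",((P.mean(0)-s["eef_pos"])@M*1000).round(1))
E
```

```text
[[167.89999389648438, 2.0], [248.0, 1.100000023841858], [249.3000030517578, 119.0], [169.3000030517578, 119.9000015258789]] [ 0.63572759 -0.05943524  0.134     ] [0.05868595 0.08463149] [ -7.51293465 -97.69023645]
plate front tool mm [[-31.7, 20.3, 52.4], [33.1, 20.3, 52.4]]
tool mm to rim [-35.2 133.2  97.2]
```

View pics/w3z.png

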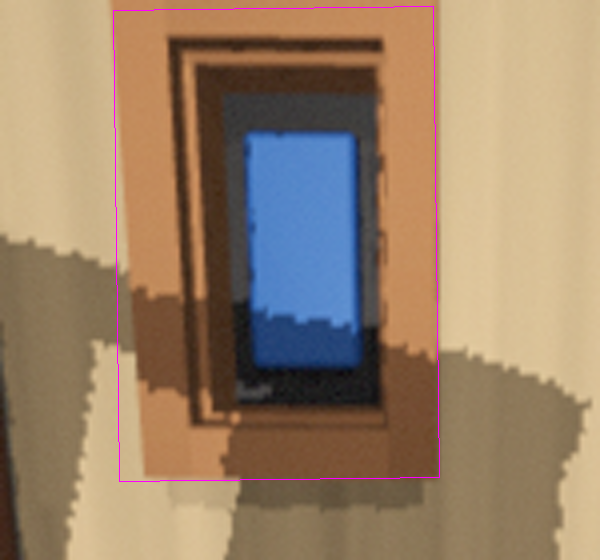

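The rim's lower corners are clear at (176.2,119.2) and (249.7,119.2), its sides running to (168.2,2.5) and (248.5,2.5), and its top edge is cut off. I'll cast those points and step 45 mm along from the lower edge.

```bash
python3 - <<'E'
from h import *
s=get_state();M=R.from_quat(s["tcp_rot"]).as_matrix();c=cam("wrist")
P=np.array([ray(c,p,.134) for p in((176.2,119.2),(249.7,119.2),(248.5,2.5),(168.2,2.5))]);t=(P-s["eef_pos"])@M*1000;print(t.round(1).tolist())
d=((t[3]-t[0])+(t[2]-t[1]));d/=np.linalg.norm(d);g=(t[0]+t[1])/2+45*d
print("centre tool",g.round(1),"world",s["eef_pos"]+M@g/1e3,"yaw of long axis toward +x deg",np.degrees(np.arctan2(d[0],d[2])))
c=cam("side")
print(c["T"][0,0])
E
```

```text
[[-63.7, 133.3, 55.0], [-3.5, 133.3, 55.0], [-4.1, 133.3, 139.0], [-63.0, 133.3, 139.0]]
centre tool [-33.6 133.3 100. ] world [ 0.63784433 -0.05692277  0.134     ] yaw of long axis toward +x deg 0.055203798460115965
0.9870572664328873
```

Yaw is already square to within 0.1° and the rim is at tool (-34, 100). Going over it and down to 8 mm above arm contact, then one close check.

```bash
python3 -m inch '[{"ax":0,"ay":0,"az":0,"x":-9,"y":0,"z":25,"hand":1},{"ax":0,"ay":0,"az":0,"x":-12,"y":0,"z":35,"hand":1},{"ax":0,"ay":0,"az":0,"x":-9,"y":0,"z":28,"hand":1},{"ax":0,"ay":0,"az":0,"x":-4,"y":10,"z":12,"hand":1},{"ax":0,"ay":0,"az":0,"x":0,"y":20,"z":0,"hand":1}]'
python3 -m inch '[{"ax":0,"ay":0,"az":0,"x":0,"y":25,"z":0,"hand":1},{"ax":0,"ay":0,"az":0,"x":0,"y":15,"z":0,"hand":1},{"ax":0,"ay":0,"az":0,"x":0,"y":7,"z":0,"hand":1},{"ax":0,"ay":0,"az":0,"x":0,"y":0,"z":0,"hand":1},{"ax":0,"ay":0,"az":0,"x":0,"y":0,"z":0,"hand":1}]'
python3 - <<'E'
from h import *
s=get_state();M=R.from_quat(s["tcp_rot"]).as_matrix();print(s["time"],s["eef_pos"],M.round(3).tolist())
a=cam("side")
p=proj(a,[.638,-.057,.134]).astype(int);print(p)
b=cam("top")
q=proj(b,[.638,-.057,.134]).astype(int);print(q)
f=lambda im,p:cv2.resize(im[max(p[1]-60,0):max(p[1]-60,0)+120,p[0]-50:p[0]+50],None,fx=4,fy=4,interpolation=cv2.INTER_CUBIC)
cv2.imwrite("pics/s4.png",np.hstack([f(a["img"],p),f(b["img"],q)])[:,:,::-1])
E
```

```text
time: 6.3
eef_pos: [0.639, -0.0542, 0.2407]
tcp_rot: [0.706, -0.047, 0.052, -0.705]
contact_force: [0.8, -0.7, -0.4]
opening: 0.413
time: 6.72
eef_pos: [0.6379, -0.0572, 0.1905]
tcp_rot: [0.705, -0.051, 0.051, -0.705]
contact_force: [1.1, -0.2, -1.1]
opening: 0.415
6.7167 [ 0.63794066 -0.05719474  0.19046524] [[0.99, 0.0, 0.143], [-0.143, -0.0, 0.99], [0.0, -1.0, -0.0]]
[334 192]
[285 130]
```

View pics/s4.png

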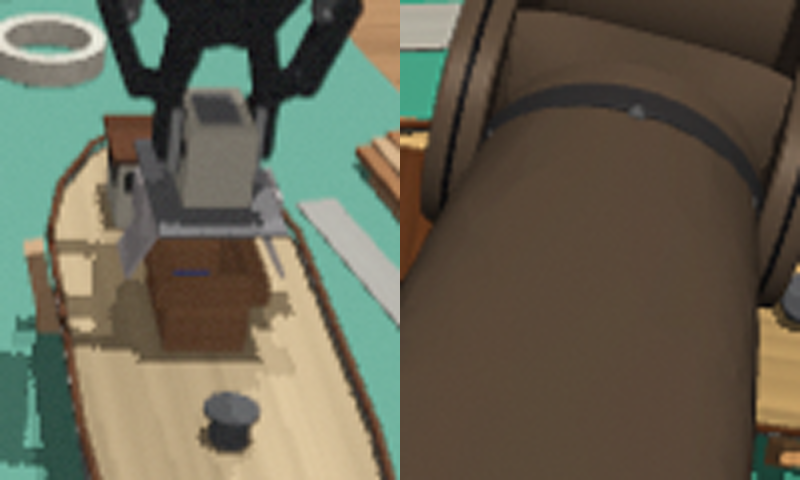

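Left half: the cover hangs above the rim with one clip arm on each side of it and centred. The top camera is blocked by the arm. Pressing down in small steps.

```bash
python3 -m inch '[{"ax":0,"ay":0,"az":0,"x":0,"y":5,"z":0,"hand":1},{"ax":0,"ay":0,"az":0,"x":0,"y":4,"z":0,"hand":1},{"ax":0,"ay":0,"az":0,"x":0,"y":3,"z":0,"hand":1},{"ax":0,"ay":0,"az":0,"x":0,"y":0,"z":0,"hand":1}]' 100
python3 -m inch '[{"ax":0,"ay":0,"az":0,"x":0,"y":3,"z":0,"hand":1},{"ax":0,"ay":0,"az":0,"x":0,"y":3,"z":0,"hand":1},{"ax":0,"ay":0,"az":0,"x":0,"y":0,"z":0,"hand":1}]'
python3 -m inch '[{"ax":0,"ay":0,"az":0,"x":0,"y":3,"z":0,"hand":1},{"ax":0,"ay":0,"az":0,"x":0,"y":3,"z":0,"hand":1},{"ax":0,"ay":0,"az":0,"x":0,"y":0,"z":0,"hand":1}]'
```

```text
time: 7.15
eef_pos: [0.6377, -0.0568, 0.1782]
tcp_rot: [0.705, -0.051, 0.05, -0.705]
contact_force: [-0.7, -0.6, -0.2]
opening: 0.408
time: 7.4
eef_pos: [0.6376, -0.0567, 0.1721]
tcp_rot: [-0.705, 0.051, -0.05, 0.705]
contact_force: [0.1, 0.7, -0.1]
opening: 0.407
time: 7.65
eef_pos: [0.6373, -0.0567, 0.1651]
tcp_rot: [-0.705, 0.051, -0.05, 0.705]
contact_force: [-1.1, 0.0, -1.5]
opening: 0.405
```

No force yet although the plate should be 7 mm up, so I'll look before pressing further.

```bash
python3 - <<'E'
from h import *
a=cam("side");b=cam("wrist")
print(get_state()["contact_force"],get_state()["eef_pos"])
cv2.imwrite("pics/s5.png",np.hstack([cv2.resize(a["img"][130:250,284:384],None,fx=4,fy=4,interpolation=cv2.INTER_CUBIC),cv2.resize(b["img"],(400,300))[:,:].repeat(1,0) if 0 else cv2.copyMakeBorder(cv2.resize(b["img"],(400,300)),0,180,0,0,cv2.BORDER_CONSTANT)])[:,:,::-1])
E
```

```text
[ 0.13932314 -0.62595518 -2.17615954] [ 0.63726285 -0.05666491  0.16509857]
```

View pics/s5.png

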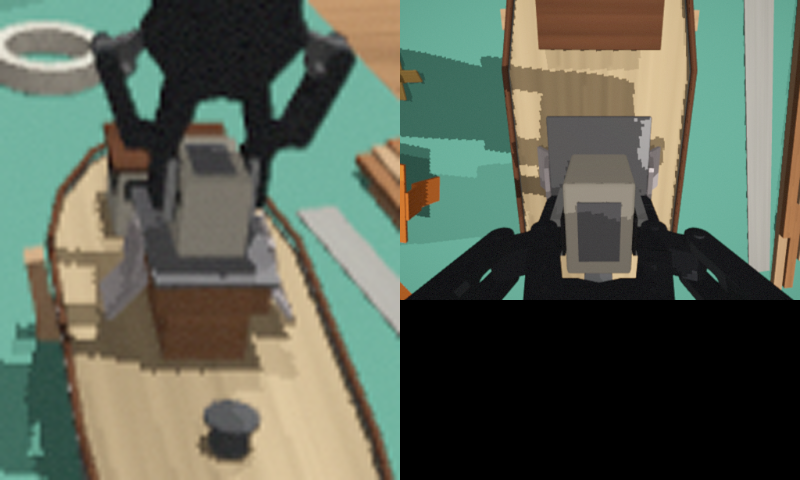

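Both arms are splayed around the collar and the plate is level, just above the rim. Continuing down.

```bash
python3 -m inch '[{"ax":0,"ay":0,"az":0,"x":0,"y":2,"z":0,"hand":1},{"ax":0,"ay":0,"az":0,"x":0,"y":2,"z":0,"hand":1},{"ax":0,"ay":0,"az":0,"x":0,"y":0,"z":0,"hand":1}]'
python3 -m inch '[{"ax":0,"ay":0,"az":0,"x":0,"y":2,"z":0,"hand":1},{"ax":0,"ay":0,"az":0,"x":0,"y":2,"z":0,"hand":1},{"ax":0,"ay":0,"az":0,"x":0,"y":0,"z":0,"hand":1}]'
python3 -m inch '[{"ax":0,"ay":0,"az":0,"x":0,"y":1.5,"z":0,"hand":1},{"ax":0,"ay":0,"az":0,"x":0,"y":0,"z":0,"hand":1}]'
```

```text
time: 8.0
eef_pos: [0.6376, -0.0567, 0.162]
tcp_rot: [-0.705, 0.051, -0.05, 0.705]
contact_force: [-0.1, 0.3, -0.4]
opening: 0.406
time: 8.25
eef_pos: [0.638, -0.0567, 0.1588]
tcp_rot: [0.705, -0.05, 0.051, -0.705]
contact_force: [-0.4, 0.2, 2.3]
opening: 0.41
time: 8.42
eef_pos: [0.6382, -0.0567, 0.1587]
tcp_rot: [0.705, -0.05, 0.051, -0.705]
contact_force: [-3.4, 1.5, 6.9]
opening: 0.41
```

```bash
python3 -m inch '[{"ax":0,"ay":0,"az":0,"x":0,"y":1.5,"z":0,"hand":1},{"ax":0,"ay":0,"az":0,"x":0,"y":0,"z":0,"hand":1},{"ax":0,"ay":0,"az":0,"x":0,"y":0,"z":0,"hand":1}]'
python3 -m inch '[{"ax":0,"ay":0,"az":0,"x":0,"y":1.5,"z":0,"hand":1},{"ax":0,"ay":0,"az":0,"x":0,"y":0,"z":0,"hand":1},{"ax":0,"ay":0,"az":0,"x":0,"y":0,"z":0,"hand":1}]'
python3 - <<'E'
from h import *
s=get_state();print(s["contact_force"],s["wrist_torque"])
a=cam("side");b=cam("wrist")
cv2.imwrite("pics/s6.png",np.hstack([cv2.resize(a["img"][130:250,284:384],None,fx=4,fy=4,interpolation=cv2.INTER_CUBIC),cv2.copyMakeBorder(cv2.resize(b["img"],(400,300)),0,180,0,0,cv2.BORDER_CONSTANT)])[:,:,::-1])
E
```

```text
time: 8.67
eef_pos: [0.6382, -0.0568, 0.1587]
tcp_rot: [0.706, -0.05, 0.051, -0.705]
contact_force: [-6.3, 2.0, 11.8]
opening: 0.406
time: 8.92
eef_pos: [0.6382, -0.0568, 0.1587]
tcp_rot: [0.706, -0.05, 0.051, -0.705]
contact_force: [-8.7, 2.1, 16.3]
opening: 0.41
[-8.68353308  2.09105696 16.28198479] [ 0.15500029  1.35691752 -0.06228665]
```

View pics/s6.png

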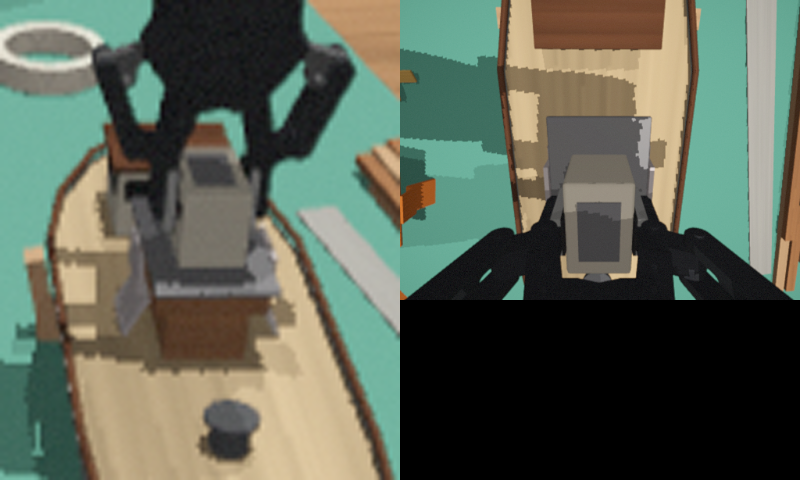

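Both arms have swung back upright under the collar, and the height is fixed at 0.1587 while force rises from 7 to 16 N, so it is home. One more small push, then unload with a light upward tug to test the clips.

```bash
python3 -m inch '[{"ax":0,"ay":0,"az":0,"x":0,"y":2,"z":0,"hand":1},{"ax":0,"ay":0,"az":0,"x":0,"y":0,"z":0,"hand":1},{"ax":0,"ay":0,"az":0,"x":0,"y":0,"z":0,"hand":1}]'
python3 -m inch '[{"ax":0,"ay":0,"az":0,"x":0,"y":-4,"z":0,"hand":1},{"ax":0,"ay":0,"az":0,"x":0,"y":-4,"z":0,"hand":1},{"ax":0,"ay":0,"az":0,"x":0,"y":0,"z":0,"hand":1},{"ax":0,"ay":0,"az":0,"x":0,"y":0,"z":0,"hand":1}]'
```

```text
time: 9.27
eef_pos: [0.6383, -0.0567, 0.1587]
tcp_rot: [0.706, -0.05, 0.05, -0.705]
contact_force: [-13.1, 2.3, 22.8]
opening: 0.405
time: 9.6
eef_pos: [0.6374, -0.0567, 0.1589]
tcp_rot: [-0.705, 0.051, -0.05, 0.705]
contact_force: [0.5, 0.5, -0.2]
opening: 0.408
```

```bash
python3 -m inch '[{"ax":0,"ay":0,"az":0,"x":0,"y":-1.5,"z":0,"hand":1},{"ax":0,"ay":0,"az":0,"x":0,"y":0,"z":0,"hand":1},{"ax":0,"ay":0,"az":0,"x":0,"y":0,"z":0,"hand":1}]'
```

```text
time: 9.85
eef_pos: [0.6372, -0.0567, 0.1602]
tcp_rot: [-0.705, 0.051, -0.05, 0.705]
contact_force: [-0.5, -0.4, -3.5]
opening: 0.407
```

It resists the tug at -3.5 N after 1.3 mm of play, so the clips hold. Pressing it back home, then unloading to nearly zero and letting go.

```bash
python3 -m inch '[{"ax":0,"ay":0,"az":0,"x":0,"y":4,"z":0,"hand":1},{"ax":0,"ay":0,"az":0,"x":0,"y":3,"z":0,"hand":1},{"ax":0,"ay":0,"az":0,"x":0,"y":0,"z":0,"hand":1},{"ax":0,"ay":0,"az":0,"x":0,"y":0,"z":0,"hand":1}]'
python3 -m inch '[{"ax":0,"ay":0,"az":0,"x":0,"y":-3,"z":0,"hand":1},{"ax":0,"ay":0,"az":0,"x":0,"y":-1.5,"z":0,"hand":1},{"ax":0,"ay":0,"az":0,"x":0,"y":0,"z":0,"hand":1}]'
python3 -m inch '[{"ax":0,"ay":0,"az":0,"x":0,"y":0,"z":0,"hand":-1},{"ax":0,"ay":0,"az":0,"x":0,"y":0,"z":0,"hand":-1},{"ax":0,"ay":0,"az":0,"x":0,"y":0,"z":0,"hand":-1},{"ax":0,"ay":0,"az":0,"x":0,"y":0,"z":0,"hand":-1},{"ax":0,"ay":0,"az":0,"x":0,"y":0,"z":0,"hand":-1}]'
python3 -m inch '[{"ax":0,"ay":0,"az":0,"x":0,"y":-15,"z":0,"hand":-1},{"ax":0,"ay":0,"az":0,"x":0,"y":-30,"z":0,"hand":-1},{"ax":0,"ay":0,"az":0,"x":0,"y":-35,"z":0,"hand":-1},{"ax":0,"ay":0,"az":0,"x":0,"y":-35,"z":0,"hand":-1},{"ax":0,"ay":0,"az":0,"x":0,"y":0,"z":0,"hand":-1}]'
python3 - <<'E'
from h import *
s=get_state();M=R.from_quat(s["tcp_rot"]).as_matrix();print(s["eef_pos"])
a=cam("side");b=cam("wrist")
g=np.array([.638,-.057,.182])
for x,z in((-18,28),(18,28),(18,-28),(-18,-28)):print("house top predicted wrist px",proj(b,g+M@[x/1e3,0,z/1e3]).round(1))
cv2.imwrite("pics/s7.png",np.hstack([cv2.resize(a["img"][130:250,284:384],None,fx=4,fy=4,interpolation=cv2.INTER_CUBIC)[:,:380],cv2.copyMakeBorder(cv2.resize(b["img"][:,46:466],None,fx=1,fy=1),0,96,0,0,cv2.BORDER_CONSTANT)])[:,:,::-1])
E
```

```text
time: 10.18
eef_pos: [0.6385, -0.0569, 0.1587]
tcp_rot: [0.706, -0.05, 0.051, -0.705]
contact_force: [-6.1, 1.9, 12.0]
opening: 0.408
time: 10.43
eef_pos: [0.638, -0.0568, 0.1589]
tcp_rot: [0.705, -0.05, 0.051, -0.705]
contact_force: [-0.3, 0.1, -0.3]
opening: 0.409
time: 10.85
eef_pos: [0.6378, -0.0568, 0.1587]
tcp_rot: [-0.705, 0.051, -0.05, 0.705]
contact_force: [-0.5, 0.1, 1.0]
opening: 1.001
time: 11.27
eef_pos: [0.6413, -0.0576, 0.2839]
tcp_rot: [0.706, -0.045, 0.056, -0.704]
contact_force: [1.1, -0.2, 1.5]
opening: 1.001
[ 0.64129065 -0.05758048  0.2839304 ]
house top predicted wrist px [225.1 161.2]
house top predicted wrist px [273.7 161.3]
house top predicted wrist px [272.3 230. ]
house top predicted wrist px [227.1 229.9]
```

View pics/s7.png

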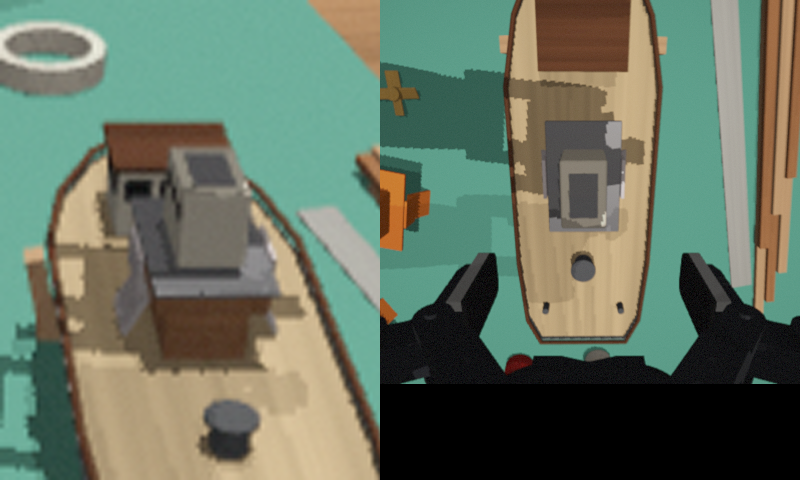

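The cover sits square and flat on the rim with its arms tucked under. Its house top is at about columns 226–272 and rows 161–228, against a predicted 226–273 and 161–230 for home. The gripper is well clear, so I'm handing in.

```bash
python3 -c "
from plant import *
print(sign_off(),get_state()['time'])"
```

```text
the job is handed in; nothing more can be done
the job is handed in; nothing more can be done
```

The larger cover is on the hatch, pressed home and released, and I handed the job in at about 11.4 s on the robot's clock. I didn't touch the small cover or the orange look-alikes.

**Checks that agreed:**
- **Pressing down:** the height stopped at 0.1587 m, against 0.158 expected for home. It stayed there while the push rose to 23 N, more than the 10–14 N that snapping on takes.
- **Clip arms:** they spread around the collar on the way down, then swung back under it.
- **After letting go:** the last wrist picture shows the cover square on the rim, within about 2 pixels of where it should be when home.

**Checks that were less clear:**
- **Snap force:** I never saw the 10–14 N peak, because force was only read at the end of each move. Up to 8 mm of the way down it read close to zero.
- **Tug test:** a 3.5 N upward pull lifted the tool 1.3 mm before I stopped. I took that as play in the clips or grip, and pressed the cover home again at 12 N before releasing.
- **Rim position:** the top and wrist cameras differed by about 5 mm across the ship, partly because the top view included the rim's side. I used the wrist camera's figure.

My first set of moves was refused because of its format; the arm did not move.

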